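# Square up a row of contactor modules against the stop bar

### The arm

A 6-joint arm with a two-finger parallel gripper is mounted at the origin on the work surface. World frame = base frame: x ahead of the robot, y to its left, z up, the work surface at z = 0. Lengths are in m, angles in rad, forces in N, time in s.
With the tool pointing down it reaches from about 0.3 to 0.875 m from the base axis. Payload 6.4 kg.
Tool frame: the origin (TCP) lies at the very end of the fingers, on their centre line; the grasp point (between the pads) lies 19 mm behind it; z points along the fingers, y is the line along which they close (so a half turn about z gives the same grasp; the last joint's range is limited). The gripper opens to 85 mm and grips with 20 to 120 N. Pads are 22 mm wide; open, the fingers measure 114 mm over their backs; the gripper's body (76 mm by 85 mm) begins 54 mm behind the grasp point. The pads swing forward as they close: fully open they stand 13 mm farther back than shut.
Start: joints at [-1.546, 0.181, 1.607, -0, 1.354, -0.206], TCP at [0.132, -0.56, 0.231] pointing down, gripper open.
Joint ranges: [-2.99, 2.99], [-0.89, 2.07], [0.3, 2.58], [-1.14, 4.28], [0, 2.63], [-3.12, 3.12]. Speed limits (rad/s): [2.57, 2.57, 3.01, 3.14, 3.14, 3.14].

### API

Orientations are given as a unit quaternion [w, x, y, z].
In Python, from bench import ctrl gives the robot as it stands.
- The arm moves only by the tool jog_arm, never from a script. Its argument "series" is a list that holds one entry, the list of rows, each a list of 7 numbers: the shift along the tool's x, y, z in mm, then the turn, a rotation vector about the tool's x, y, z in rad, then the finger opening in mm, from 0 to 85.4. In form: [[[tx, ty, tz, rx, ry, rz, gripper], ...]]. A call has exactly 10 rows; each row shifts and turns the commanded pose from where the row before left it, along the tool's axes as they then stand; what a row does not reach is not made up. A row lasts 1/10 s, in which the tool goes at most 50 mm and 8.59 degrees, less where a joint would pass 70% of its speed; a pose out of reach is approached as far as the arm can. A call with a gripper value outside its range is refused whole. The fingers move at their own pace and stop on an object; the grip force is fixed at half the most. Time passes only in rows, so rows that do not move let the fingers close, or fill a call up. It gives the time, the measured TCP pose, the force, the opening and the grip force at its end, in the units of the state.
- ctrl.get_obs(): the state, without advancing time (a new reading comes with each control period).
- ctrl.camera(name): name is "side" or "top" or "wrist"; returns a dict with "frame" (400x640x3 uint8, blue, green, red), "z_map" (400x640 float32, m along the optical axis (not along the pixel's ray), 0 where there is no reading), "fx", "fy", "cx", "cy" (pixels), "xyz" and "rotation" of the camera in the world. Camera axes: x right, y down, z forward; pixel columns grow to the right and rows downward; lengths in m; the calibration is good to about 2 mm. A picture is of the moment at which its call begins.
- ctrl.hand_in(): hands the job in; it is judged then, once.
The state is a dict: "time_s": time; "q": joint angles; "dq": joint speeds; "joint_efforts": joint torques, N m; "eef_pos": TCP position; "eef_rot": TCP orientation; "wrist_force": force on the tool from outside, world axes, zero at the start; "torque": the same for the moment, N m; "opening": opening from 0.0 (shut) to 1.0 (fully open); "grasp_force": force on a finger pad.
Only numpy, scipy, OpenCV 4.12 (cv2) and the standard library are available. Lean on these libraries where they do the work, as an engineer would, in place of code of your own. Each camera call takes 0.05 s, during which the arm holds its last target. There are 200 camera calls.

### The job

Take the red-handled straightedge from the black mat and, using its blade and not the fingers, push the four white contactor modules along the jig together until the whole row rests flush against the brown stop bar in one straight line. Press the row home gently, only until you feel the bar take the load: it cracks above 20 N. Then draw the straightedge away without dragging the row and stand it back on the middle of the mat, leaving everything else where it is.

Things in the scene. Friction and masses are not known exactly. Their poses are not given: they have to be found in the camera images.
- jig: Fixed teal assembly jig on the table: two parallel cheeks (jig x -105 to +80 mm, 12 mm thick, 22 mm high, inner faces 320 mm apart), a stop bar across them, a 10 mm high tie strip at x = 86 mm. Origin: on the table midway between the cheeks; x along the cheeks towards the bar, away from the robot; y across, to the left. No floor: modules stand on the table.
- jig_slot (a point): Point of the jig at jig x = 0, y = 0, 20 mm up. The brown stop bar (318 long, 16 thick, from 2 to 38 mm above the table, studs and screws on top to 44 mm) is parallel to jig y and clamped rigid. Its flat face, looking along -x, lies 0 to 45 mm beyond this point in x: different each time, not reported, to be felt or seen. It cracks if loaded over 20 N in all.
- mat: Fixed black rubber mat on the table, 320 mm (x) by 160 mm (y), 3 mm thick; the straightedge stands on it at the start. Origin: centre of its underside on the table.
- straightedge: Aluminium straightedge 250 mm long (y), 0.35 kg, on a flat foot 4 mm thick from x = -35 to +35 mm, with a red handle block at its middle: 22 mm thick (x, -11 to +11 mm), 60 mm wide (y), flat top 86 mm above the underside; grip it from above across the 22 mm. Origin: on the underside, below the middle of the handle; z up.
- straightedge_face (a point): Centre of the straightedge's flat pushing face, 35 mm ahead of its origin in x and 19 mm up. The face looks along the straightedge's +x; it is the front of the upright ruler blade, 6 mm thick, 38 mm high, 250 mm long. Sliding the whole row of four over the table with it takes some 2 to 6 N.
- module_a: White contactor module with a red tag, first from the left (jig +y) in the row: loose, 60 mm deep (x), 45 mm wide (y), 50 mm high, 0.07 to 0.14 kg, standing on the table in the jig, its +x face towards the bar, 15 to 100 mm short of it and a little askew. Origin: centre of its underside. The four start at about jig y = +87, +29, -29 and -87 mm: the straightedge centred on the jig spans them all.
- module_b: White contactor module with a yellow tag, second from the left in the row: loose, 60 mm deep (x), 45 mm wide (y), 50 mm high, 0.07 to 0.14 kg, standing on the table in the jig, its +x face towards the bar, 15 to 100 mm short of it and a little askew. Origin: centre of its underside. The four start at about jig y = +87, +29, -29 and -87 mm: the straightedge centred on the jig spans them all.
- module_c: White contactor module with a green tag, third from the left in the row: loose, 60 mm deep (x), 45 mm wide (y), 50 mm high, 0.07 to 0.14 kg, standing on the table in the jig, its +x face towards the bar, 15 to 100 mm short of it and a little askew. Origin: centre of its underside. The four start at about jig y = +87, +29, -29 and -87 mm: the straightedge centred on the jig spans them all.
- module_d: White contactor module with a blue tag, the rightmost (jig -y) in the row: loose, 60 mm deep (x), 45 mm wide (y), 50 mm high, 0.07 to 0.14 kg, standing on the table in the jig, its +x face towards the bar, 15 to 100 mm short of it and a little askew. Origin: centre of its underside. The four start at about jig y = +87, +29, -29 and -87 mm: the straightedge centred on the jig spans them all.
- spare: Bystander, loose: a black spare module, 60 by 45 by 50 mm high. Origin: centre of underside.
- jar: Bystander, loose: amber glass jar with steel cap, 60 mm diameter, 85 mm high. Origin: centre of underside.
- wrench: Bystander, loose: steel wrench lying beyond the jig. Origin: on the table under it.
- screwdriver: Bystander, loose: screwdriver lying to the right of the jig. Origin: on the table under it.
- insulator: Bystander, loose: white ribbed ceramic insulator, 34 mm diameter, 46 mm high, standing just behind the jig. Origin: centre of underside.
- tray: Bystander, loose: small yellow parts tray, 110 by 90 by 40 mm high. Origin: centre of underside.
Mind the look-alikes: they are no part of the job. What is shaped like the module_b but purple is not meant.

How it is judged:
By the outcome, as a careful person would: the job done as asked, in the order asked, and still so for the second after the job is handed in, with the robot touching nothing.
It also fails if it takes over 72 s, if anything falls off the work surface, if the arm or the gripper's body presses on something with over 40 N, if the wrist force passes 120 N, or if a joint passes its speed limit or range.

## Working session

There is one attempt and no reset: what is moved stays moved. The work goes in short steps, Python scripts to look and compute and a tool call to move; the robot and the scene stay as the last step left them, time stands still between calls to the robot, and variables do not carry over. Pictures are saved under pics/ and viewed, at most 10 in all, crops included, and the job is handed in when it is done.

Besides the shell and the picture viewer there is one more tool, called after ">>>" as name(argument=value, ...), one argument or row to a line, values as JSON. jog_arm: Moves the arm, as the interface text tells. Its arguments: {"type":"object","properties":{"series":{"type":"array"}},"required":["series"]}

```bash
mkdir -p pics; ls
cat > h.py <<'E'
import numpy as np, cv2
from bench import ctrl
def R(c):
    r=np.array(c["rotation"],float)
    if r.shape==(3,3): return r
    from scipy.spatial.transform import Rotation as Q
    return Q.from_quat(np.r_[r[1:],r[0]]).as_matrix()
def cloud(c):
    z=c["z_map"]; v,u=np.mgrid[:z.shape[0],:z.shape[1]]
    p=np.stack([(u-c["cx"])/c["fx"]*z,(v-c["cy"])/c["fy"]*z,z],-1)
    P=p@R(c).T+np.array(c["xyz"]); P[z<=0]=np.nan
    return P
def ray(c,u,v,h):
    d=R(c)@np.array([(u-c["cx"])/c["fx"],(v-c["cy"])/c["fy"],1]); o=np.array(c["xyz"])
    return o+d*(h-o[2])/d[2]
E
python3 - <<'E'
from h import *
import pickle
o=ctrl.get_obs();print(o)
C={}
for n in("top","side"):
    c=ctrl.camera(n);C[n]=c;cv2.imwrite(f"pics/{n}0.png",c["frame"]);print(n,c["xyz"],c["rotation"],c["fx"],c["cx"],c["cy"])
pickle.dump(C,open("c0.pkl","wb"))
E
```

```text
pics
{'time_s': 0.0, 'q': array([-1.54628471e+00,  1.81519539e-01,  1.60800412e+00,  4.63783312e-05,
        1.35382633e+00, -2.06294103e-01]), 'dq': array([ 0.0011024 , -0.00042711,  0.00046743,  0.00081609, -0.00063533,
       -0.00036041]), 'joint_efforts': array([-1.21544444e-04, -4.44868469e+01, -3.51339984e+01, -3.87737728e-04,
        8.88673385e-03,  3.30698686e-05]), 'eef_pos': array([ 0.13155895, -0.55917823,  0.23039814]), 'eef_rot': array([-8.72984385e-04,  9.93348670e-01,  1.15141855e-01,  1.02300787e-04]), 'wrist_force': array([-0.25079798, -0.38702162,  0.58588744]), 'torque': array([-0.01165763,  0.01783215,  0.0264706 ]), 'grasp_force': 0.0, 'opening': 0.9997994558338777}
top [ 0.38125589 -0.02385881  1.55275704] [ 0.03539894 -0.69781792  0.71467627 -0.03216968] 461.2336124140918 321.1184789225829 206.58070990143173
side [0.25848675 0.91168182 0.92059758] [ 0.05432078 -0.12708602  0.90795505 -0.39562106] 477.2799912441388 308.49144227373756 205.61345126455814
```

View pics/top0.png

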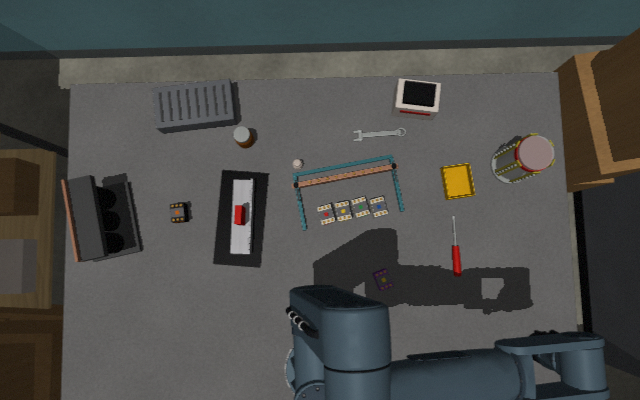

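View pics/side0.png

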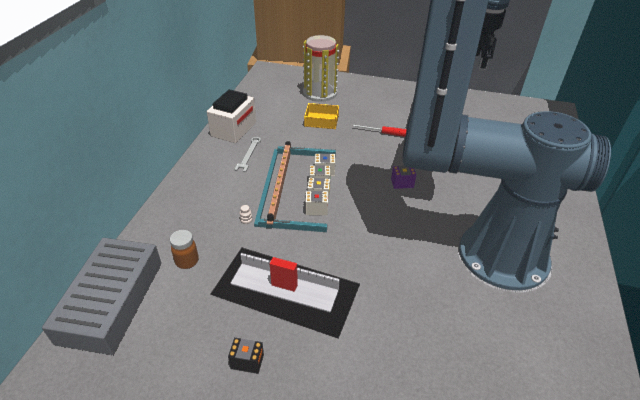

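The top view shows the straightedge on the mat at about (241,217), with its red handle at (239,215). The jig's bar runs (296,184) to (395,166), and the row with red, yellow, green and blue tags is at (325,213), (343,211), (361,208), (378,206). There are two look-alikes: a purple one at (383,280) and a black spare at (179,212). Neither is part of the row. The side view shows the blade on the -y side of the mat.

Run:
```python
from h import *
import pickle
C=pickle.load(open("c0.pkl","rb"))
c=C["top"];f=c["frame"];P=cloud(c);hsv=cv2.cvtColor(f,cv2.COLOR_BGR2HSV)
H,S,V=[hsv[...,i].astype(int) for i in range(3)]
def box(m,x0,x1,y0,y1):
    r=np.zeros(m.shape,bool);r[y0:y1,x0:x1]=True
    return m&r
red=((H<8)|(H>172))&(S>140)&(V>70)
def rect(m,h,name):
    v,u=np.nonzero(m);p=np.array([ray(c,a,b,h)[:2] for a,b in zip(u,v)])
    (cx,cy),(w,hh),a=cv2.minAreaRect((p*1000).astype(np.float32))
    z=P[m][:,2];print(name,len(u),'c %.1f %.1f size %.1f %.1f ang %.2f'%(cx,cy,w,hh,a),'z50/95 %.3f %.3f'%(np.nanmedian(z),np.nanpercentile(z,95)),'mean',(p.mean(0)*1000).round(1))
    return p
m=box(red,225,255,195,240)
rect(m&(P[...,2]>.08),.089,'handletop')
m=box((S<60)&(V>110),215,275,170,265); rect(m,.007,'foot/blade')
mb=box((P[...,2]>.03)&(P[...,2]<.05),215,275,170,265); rect(mb,.041,'blade')
m=box((V<45),205,280,160,275); rect(m,.003,'mat')
teal=(H>85)&(H<105)&(S>90)
m=box(teal,285,410,150,235); p=rect(m,.022,'jig')
br=box((H>3)&(H<18)&(S>60)&(V>90),290,402,155,195); rect(br,.038,'bar')
w=box((P[...,2]>.042)&(P[...,2]<.06),310,392,190,230)
n,l,st,_=cv2.connectedComponentsWithStats(w.astype(np.uint8))
for i in range(1,n):
    if st[i,4]>50: rect(l==i,.05,'mod%d'%i)
big=cv2.resize(f[145:275,205:410],None,fx=3.9,fy=3.9,interpolation=cv2.INTER_CUBIC);cv2.imwrite("pics/crop.png",big)
# side red handle
```

```text
handletop 118 c 502.8 246.5 size 19.2 54.6 ang 89.60 z50/95 0.087 0.092 mean [503.7 246.9]
foot/blade 1140 c 505.2 250.8 size 65.7 251.3 ang 86.94 z50/95 0.007 0.040 mean [500.6 251.3]
blade 190 c 503.9 224.9 size 28.9 247.6 ang 87.23 z50/95 0.039 0.045 mean [501.5 216.9]
mat 2770 c 499.4 253.2 size 158.0 319.4 ang 84.36 z50/95 0.002 0.008 mean [495.  255.1]
jig 620 c 576.9 -108.0 size 192.7 342.0 ang 9.61 z50/95 0.012 0.025 mean [ 617.7 -107.9]
bar 455 c 628.7 -98.5 size 18.0 360.3 ang 9.59 z50/95 0.037 0.044 mean [629.  -96.7]
mod1 257 c 521.9 -147.3 size 60.6 45.8 ang 15.38 z50/95 0.050 0.056 mean [ 522.3 -147.4]
mod2 253 c 521.4 -206.9 size 60.7 45.6 ang 14.62 z50/95 0.050 0.056 mean [ 521.5 -206.7]
mod3 251 c 510.2 -89.8 size 59.8 45.0 ang 9.95 z50/95 0.050 0.055 mean [510.6 -89.9]
mod4 252 c 500.9 -34.2 size 59.9 44.8 ang 15.32 z50/95 0.050 0.055 mean [500.7 -34.2]
```

View pics/crop.png

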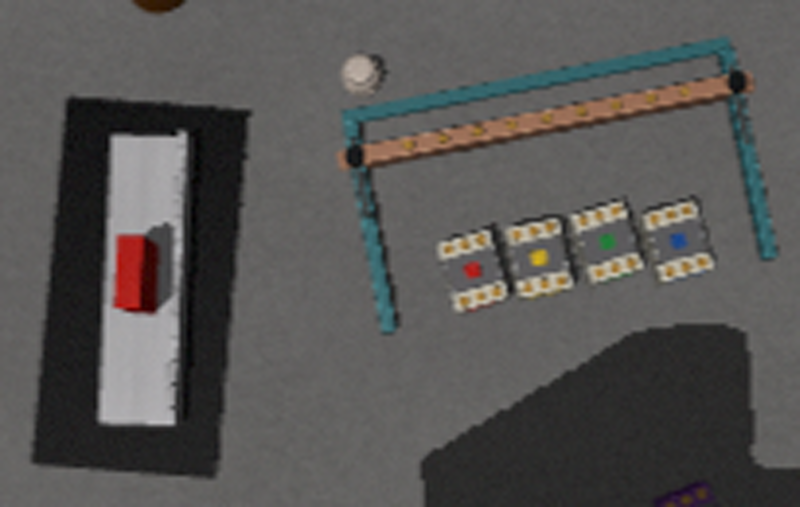

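The crop shows the straightedge on the mat with its handle at crop (135,273) and the blade on the right. The four white modules have red, yellow, green and blue tags at crop (472,270), (539,257), (606,241), (678,241). The purple one lies outside the jig at the bottom right of the crop, so it is excluded. Sizes match the spec: foot 66x251, modules 60x45 with z 50, mat 158x319. I'm moving over the handle.

>>> jog_arm(
  series=[
    [[0,0,0,0,0,0.142,60],[0,0,0,0,0,0.142,60],[18,-45,0,0,0,0,60],[18,-45,0,0,0,0,60],[18,-45,0,0,0,0,60],[18,-45,0,0,0,0,60],[18,-45,0,0,0,0,60],[18,-45,0,0,0,0,60],[18,-45,0,0,0,0,60],[18,-45,0,0,0,0,60]],
  ],
)

```text
time_s: 1.1
eef_pos: [0.2947, -0.206, 0.2311]
eef_rot: [0.0, 1.0, -0.027, 0.0]
wrist_force: [1.6, -0.4, 0.3]
opening: 0.703
grasp_force: 0.0
```

>>> jog_arm(
  series=[
    [[18,-46,8,0,0,0,60],[18,-46,8,0,0,0,60],[18,-46,8,0,0,0,60],[18,-46,8,0,0,0,60],[18,-46,8,0,0,0,60],[18,-46,8,0,0,0,60],[18,-46,8,0,0,0,60],[18,-46,8,0,0,0,60],[18,-46,8,0,0,0,60],[0,0,0,0,0,0,60]],
  ],
)

```text
time_s: 2.1
eef_pos: [0.4781, 0.201, 0.1571]
eef_rot: [-0.0, 1.0, -0.024, -0.001]
wrist_force: [0.6, -1.4, 0.0]
opening: 0.701
grasp_force: 0.0
```

```bash
cat >> h.py <<'E'
def pose():
    o=ctrl.get_obs();from scipy.spatial.transform import Rotation as Q
    q=o["eef_rot"];M=Q.from_quat(np.r_[q[1:],q[0]]).as_matrix();p=np.array(o["eef_pos"])*1000
    print('t %.2f'%o["time_s"],'tcp',p.round(1),'yaw_y %.2f'%np.degrees(np.arctan2(M[1,1],M[0,1])),'tilt',M[:2,2].round(4),'F',np.round(o["wrist_force"],2),'M',np.round(o["torque"],3),'open %.3f grip %.1f'%(o["opening"],o["grasp_force"]),'q',np.round(o["q"],2))
    return p,M
def to(x,y,z,yaw=None):
    p,M=pose();d=M.T@(np.array([x,y,z])-p);print('tool delta',d.round(1))
    if yaw is not None: print('rz %.4f'%-np.radians(yaw-np.degrees(np.arctan2(M[1,1],M[0,1]))))
E
python3 - <<'E'
from h import *
pose()
c=ctrl.camera("wrist");cv2.imwrite("pics/w1.png",c["frame"]);P=cloud(c)
hsv=cv2.cvtColor(c["frame"],cv2.COLOR_BGR2HSV).astype(int);H,S,V=hsv[...,0],hsv[...,1],hsv[...,2]
def rep(m,n):
    p=P[m];
    if len(p)<20: print(n,len(p));return
    r=cv2.minAreaRect((p[:,:2]*1000).astype(np.float32));print(n,len(p),np.round(r[0],1),np.round(r[1],1),round(r[2],2),'z',np.nanmedian(p[:,2]).round(4))
red=((H<8)|(H>172))&(S>140)&(V>60)
rep(red&(P[...,2]>.083)&(P[...,2]<.095),'handle')
near=np.hypot(P[...,0]-.504,P[...,1]-.25)<.15
wh=(S<60)&(V>90)&near
rep(wh&(P[...,2]>.034)&(P[...,2]<.046),'blade');rep(wh&(P[...,2]>.003)&(P[...,2]<.012),'foot')
E
```

```text
t 2.10 tcp [478.1 201.  157.1] yaw_y -92.76 tilt [-0.0028  0.001 ] F [ 0.56 -1.36  0.05] M [-0.068  0.035  0.016] open 0.701 grip 0.0 q [0.17 0.14 1.82 0.   1.19 1.79]
handle 3498 [506.2 249. ] [22.3 59.5] 87.17 z 0.0894
blade 2350 [494.  236.4] [ 43.4 227.5] 87.23 z 0.0415
foot 15302 [488.6 282.9] [215.8 259.3] 86.75 z 0.0075
```

View pics/w1.png

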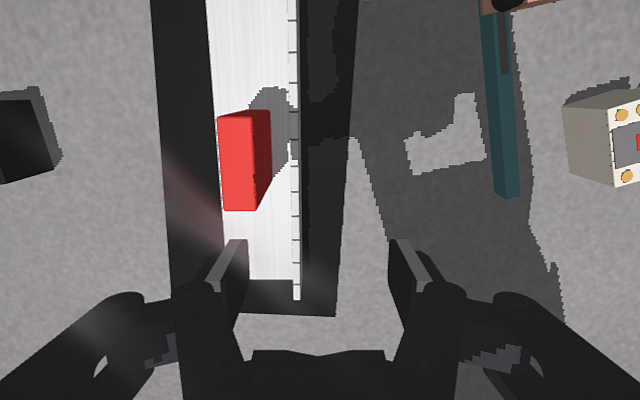

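The wrist view shows the handle at (243,160), with the blade running along u≈295 and the jig cheek and module a to the right. The measured handle is 22.3x59.5 at z 89.4 mm, as specified. Descending to grip.

>>> jog_arm(
  series=[
    [[8.6,-16.4,0,0,0,0,60],[8.6,-16.4,0,0,0,0,60],[8.6,-16.4,0,0,0,0,60],[0,0,15,0,0,0,60],[0,0,20,0,0,0,60],[0,0,20,0,0,0,60],[0,0,20,0,0,0,60],[0,0,18,0,0,0,60],[0,0,12,0,0,0,60],[0,0,0,0,0,0,60]],
  ],
)

```text
time_s: 3.15
eef_pos: [0.5044, 0.2428, 0.0521]
eef_rot: [0.001, 1.0, -0.027, -0.002]
wrist_force: [0.2, 0.0, -0.0]
opening: 0.7
grasp_force: 0.0
```

>>> jog_arm(
  series=[
    [[0,0,0,0,0,0,40],[0,0,0,0,0,0,25],[0,0,0,0,0,0,10],[0,0,0,0,0,0,10],[0,0,0,0,0,0,10],[0,0,0,0,0,0,10],[0,0,0,0,0,0,10],[0,0,0,0,0,0,10],[0,0,0,0,0,0,10],[0,0,0,0,0,0,10]],
  ],
)

```text
time_s: 4.15
eef_pos: [0.5074, 0.2447, 0.0554]
eef_rot: [-0.0, 1.0, -0.026, 0.001]
wrist_force: [-0.3, 1.1, 6.4]
opening: 0.247
grasp_force: 62.1
```

Run:
```python
from h import *
pose()
c=ctrl.camera("wrist");P=cloud(c)
hsv=cv2.cvtColor(c["frame"],cv2.COLOR_BGR2HSV).astype(int);H,S,V=hsv[...,0],hsv[...,1],hsv[...,2]
wh=(S<60)&(V>90)&(P[...,2]>.036)&(P[...,2]<.046)&(abs(P[...,1]-.217)<.025)&(abs(P[...,0]-.506)<.14)
p=P[wh]*1000
k=np.polyfit(p[:,0],p[:,1],1);print(len(p),'blade yaw',np.degrees(np.arctan(k[0]))-90,'y at 506',np.polyval(k,506))
```

```text
t 4.15 tcp [507.4 244.7  55.4] yaw_y -93.03 tilt [0.002  0.0006] F [-0.25  1.07  6.39] M [0.051 0.085 0.005] open 0.247 grip 62.1 q [0.24 0.38 1.76 0.   1.01 1.86]
3788 blade yaw -92.86482617900032 y at 506 212.840934032611
```

>>> jog_arm(
  series=[
    [[0,0,-6,0,0,0,10],[0,0,-16,0,0,0,10],[0,0,-22,0,0,0,10],[0,0,-24,0,0,0,10],[0,0,-24,0,0,0,10],[0,0,-20,0,0,0,10],[0,0,-10,0,0,-0.06,10],[0,0,0,0,0,-0.11,10],[0,0,0,0,0,-0.14,10],[0,0,0,0,0,-0.14,10]],
  ],
)

```text
time_s: 5.2
eef_pos: [0.5055, 0.2439, 0.1756]
eef_rot: [0.0, 0.98, 0.2, -0.001]
wrist_force: [0.3, -1.4, -4.4]
opening: 0.251
grasp_force: 60.6
```

>>> jog_arm(
  series=[
    [[0,0,0,0,0,-0.14,10],[0,0,0,0,0,-0.14,10],[0,0,0,0,0,-0.14,10],[0,0,0,0,0,-0.14,10],[0,0,0,0,0,-0.14,10],[0,0,0,0,0,-0.14,10],[0,0,0,0,0,-0.14,10],[0,0,0,0,0,-0.14,10],[0,0,0,0,0,-0.14,10],[0,0,0,0,0,-0.08,10]],
  ],
)

```text
time_s: 6.2
eef_pos: [0.5054, 0.2439, 0.1754]
eef_rot: [-0.001, 0.644, 0.765, -0.001]
wrist_force: [-0.2, 0.0, -3.9]
opening: 0.248
grasp_force: 60.6
```

Run:
```python
from h import *
to(420,-134,175,9.6)
```

```text
t 6.20 tcp [505.4 243.9 175.4] yaw_y 9.80 tilt [-0.0026 -0.001 ] F [-0.22  0.01 -3.9 ] M [ 0.003 -0.01   0.008] open 0.248 grip 60.6 q [ 0.24  0.21  1.69 -0.    1.24  0.07]
tool delta [-357.8 -148.5    1. ]
rz 0.0034
```

>>> jog_arm(
  series=[
    [[-20,-8,0,0,0,0,10],[-40,-16,0,0,0,0,10],[-44,-18,0,0,0,0,10],[-44,-18,0,0,0,0,10],[-44,-18,0,0,0,0,10],[-44,-18,0,0,0,0,10],[-44,-18,0,0,0,0,10],[-44,-18,0,0,0,0,10],[-22,-10,0,0,0,0,10],[-12,-6,0,0,0,0,10]],
  ],
)

```text
time_s: 7.2
eef_pos: [0.4182, -0.1352, 0.1759]
eef_rot: [-0.001, 0.647, 0.762, -0.0]
wrist_force: [-0.2, 1.0, -2.7]
opening: 0.249
grasp_force: 60.7
```

Run:
```python
from h import *
c=ctrl.camera("wrist");cv2.imwrite("pics/w2.png",c["frame"]);P=cloud(c)*1000
import pickle;pickle.dump(c,open("w2.pkl","wb"))
pose()
f=c["frame"];hsv=cv2.cvtColor(f,cv2.COLOR_BGR2HSV).astype(int);H,S,V=hsv[...,0],hsv[...,1],hsv[...,2]
br=(H>3)&(H<18)&(S>60)&(V>60)&(P[...,2]>34)&(P[...,2]<41)
p=P[br];print(len(p), np.nanmin(p,0),np.nanmax(p,0))
if len(p)>50:
    r=cv2.minAreaRect(p[:,:2].astype(np.float32));print(r)
th=np.radians(9.7);ux=np.array([np.cos(th),np.sin(th)]);uy=np.array([-ux[1],ux[0]])
def edge(p,side,name):
    s=p[:,:2]@ux;t=p[:,:2]@uy;b=np.floor(t/4);pts=[]
    for k in np.unique(b):
        i=b==k
        if i.sum()>5: pts.append((t[i].mean(),np.percentile(s[i],2 if side<0 else 98)))
    pts=np.array(pts);k=np.polyfit(pts[:,0],pts[:,1],1);g=abs(pts[:,1]-np.polyval(k,pts[:,0]))<2;k=np.polyfit(pts[g,0],pts[g,1],1)
    print(name,'n',g.sum(),'t',pts[:,0].min().round(),pts[:,0].max().round(),'yaw',9.7-np.degrees(np.arctan(k[0])),'s mid',np.polyval(k,pts[:,0].mean()).round(2),'res',np.std(pts[g,1]-np.polyval(k,pts[g,0])).round(2))
if len(p)>50: edge(p,-1,'bar face')
tcp=np.array(ctrl.get_obs()["eef_pos"])*1000
print('tcp s,t',tcp[:2]@ux,tcp[:2]@uy)
wh=(S<70)&(V>90)
z=tcp[2]-52.4+38
s=P[...,0]*ux[0]+P[...,1]*ux[1]-tcp[:2]@ux
bl=(P[...,2]>z-5)&(P[...,2]<z+5)&(s>22)&(s<42)
if bl.sum()>50: edge(P[bl],1,'blade front')
```

```text
t 7.25 tcp [ 418.  -136.   175.9] yaw_y 9.35 tilt [-0.0022 -0.0007] F [-0.7  -1.52 -3.46] M [-0.208  0.045 -0.037] open 0.250 grip 60.7 q [-0.58 -0.07  1.99 -0.    1.22 -0.75]
6668 [ 470.27640863 -253.61307372   34.00432397] [665.07021709  32.28997881  40.98332959]
((566.77099609375, -123.05825805664062), (155.9302215576172, 290.7919616699219), 10.010318756103516)
bar face n 38 t -361.0 -72.0 yaw 9.69004173751711 s mid 597.81 res 0.2
tcp s,t 389.107608095522 -204.5292886487745
blade front n 31 t -218.0 -99.0 yaw 9.390493241683194 s mid 423.63 res 0.11
```

View pics/w2.png

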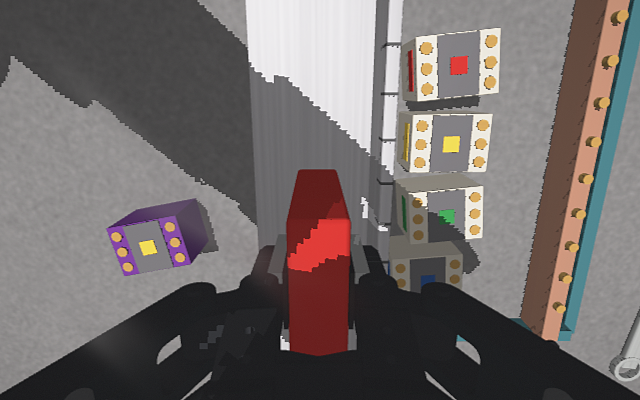

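The wrist view shows the blade edge at u≈390, left of all four white modules at u≥400. The bar face is at u≈530–590. The purple look-alike at (150,240) is well clear of the foot. The blade is 0.3° off the bar, so I'll correct that and descend.

>>> jog_arm(
  series=[
    [[0,0,10,0,0,-0.005,10],[0,0,15,0,0,0,10],[0,0,20,0,0,0,10],[0,0,20,0,0,0,10],[0,0,20,0,0,0,10],[0,0,15,0,0,0,10],[0,0,10,0,0,0,10],[0,0,5,0,0,0,10],[0,0,0,0,0,0,10],[0,0,0,0,0,0,10]],
  ],
)

```text
time_s: 8.25
eef_pos: [0.4201, -0.1332, 0.0618]
eef_rot: [0.0, 0.644, 0.765, 0.0]
wrist_force: [-0.1, -0.7, -3.9]
opening: 0.247
grasp_force: 60.6
```

```bash
cat >> h.py <<'E'
th=np.radians(9.7);ux=np.array([np.cos(th),np.sin(th)]);uy=np.array([-ux[1],ux[0]])
def edge(p,side,name):
    s=p[:,:2]@ux;t=p[:,:2]@uy;b=np.floor(t/4);pts=[]
    for k in np.unique(b):
        i=b==k
        if i.sum()>5: pts.append((t[i].mean(),np.percentile(s[i],2 if side<0 else 98)))
    pts=np.array(pts);k=np.polyfit(pts[:,0],pts[:,1],1);g=abs(pts[:,1]-np.polyval(k,pts[:,0]))<2;k=np.polyfit(pts[g,0],pts[g,1],1)
    print(name,'n',g.sum(),'t',pts[:,0].min().round(),pts[:,0].max().round(),'yaw %.2f'%(9.7-np.degrees(np.arctan(k[0]))),'s mid',np.polyval(k,pts[:,0].mean()).round(2),'z50/90',np.nanpercentile(p[:,2],[50,90]).round(1))
def look(name=None):
    p,M=pose();c=ctrl.camera("wrist");P=cloud(c)*1000;f=c["frame"]
    if name: cv2.imwrite(name,f)
    hsv=cv2.cvtColor(f,cv2.COLOR_BGR2HSV).astype(int);H,S,V=hsv[...,0],hsv[...,1],hsv[...,2]
    s=P[...,0]*ux[0]+P[...,1]*ux[1]; t=P[...,0]*uy[0]+P[...,1]*uy[1]; s0=p[:2]@ux; print('tcp s,t %.1f %.1f'%(s0,p[:2]@uy))
    br=(H>3)&(H<18)&(S>60)&(V>60)&(P[...,2]>30)&(P[...,2]<41)&(s>585)
    if br.sum()>50: edge(P[br],-1,'bar')
    z=p[2]-52.4+38
    bl=(P[...,2]>z-4)&(P[...,2]<z+4)&(s-s0>24)&(s-s0<36.5)&(S<80)
    if bl.sum()>50: edge(P[bl],1,'blade')
    md=(P[...,2]>45.5)&(P[...,2]<54)&(s>s0+33)&(s<602)
    for k,n in zip((87,29,-29,-87),'abcd'):
        i=md&(abs(t+204-k)<31)
        if i.sum()>80:
            r=cv2.minAreaRect(P[i][:,:2].astype(np.float32));print(n,np.round(r[1],1),'yaw %.1f'%r[2],'s %.1f..%.1f'%tuple(np.percentile(s[i],[1,99])),'t %.1f'%((np.percentile(t[i],1)+np.percentile(t[i],99))/2+204))
E
python3 -c "
from h import *
look()"
```

```text
t 8.25 tcp [ 420.1 -133.2   61.8] yaw_y 9.82 tilt [ 0.0006 -0.0004] F [-0.14 -0.66 -3.89] M [-0.009  0.023 -0.021] open 0.247 grip 60.6 q [-0.58  0.12  2.06  0.    0.95 -0.75]
tcp s,t 391.7 -202.1
blade n 31 t -218.0 -99.0 yaw 9.84 s mid 425.54 z50/90 [47.7 48.6]
a [98.2 50.5] yaw 10.4 s 425.3..519.7 t 84.9
b [96.1 61.6] yaw 9.7 s 425.1..519.2 t 31.2
c [101.1  53.1] yaw 7.3 s 460.4..521.7 t -25.1
d [30.5 21.1] yaw 77.2 s 450.8..477.4 t -77.5
```

>>> jog_arm(
  series=[
    [[0,0,4,0,0,0,10],[0,0,4,0,0,0,10],[0,4,0,0,0,0,10],[0,6,0,0,0,0,10],[0,6,0,0,0,0,10],[0,6,0,0,0,0,10],[0,6,0,0,0,0,10],[0,6,0,0,0,0,10],[0,6,0,0,0,0,10],[0,6,0,0,0,0,10]],
  ],
)

```text
time_s: 9.3
eef_pos: [0.465, -0.1251, 0.0531]
eef_rot: [-0.001, 0.644, 0.765, -0.0]
wrist_force: [-2.7, 0.3, -2.1]
opening: 0.249
grasp_force: 60.8
```

```bash
python3 -c "
from h import *
look()"
```

```text
t 9.30 tcp [ 465.  -125.1   53.1] yaw_y 9.81 tilt [-0.0012  0.0003] F [-2.7   0.33 -2.07] M [-0.066  0.481 -0.024] open 0.249 grip 60.8 q [-0.51  0.23  1.96 -0.    0.95 -0.68]
tcp s,t 437.2 -201.7
bar n 24 t -290.0 -194.0 yaw 9.94 s mid 597.23 z50/90 [37. 39.]
blade n 31 t -217.0 -98.0 yaw 10.07 s mid 471.59 z50/90 [39.  40.2]
a [61.  42.2] yaw 9.8 s 471.2..530.2 t 83.7
b [60.9 45.1] yaw 9.7 s 471.4..530.3 t 31.4
c [60.3 45.2] yaw 9.7 s 472.2..530.7 t -28.8
d [ 2.8 22.8] yaw 54.9 s 491.7..507.1 t -73.8
```

>>> jog_arm(
  series=[
    [[0,6,0,0,0,0,10],[0,6,0,0,0,0,10],[0,6,0,0,0,0,10],[0,6,0,0,0,0,10],[0,6,0,0,0,0,10],[0,6,0,0,0,0,10],[0,6,0,0,0,0,10],[0,5,0,0,0,0,10],[0,4,0,0,0,0,10],[0,2,0,0,0,0,10]],
  ],
)

```text
time_s: 10.35
eef_pos: [0.5177, -0.1164, 0.0535]
eef_rot: [0.0, 0.644, 0.765, 0.0]
wrist_force: [-2.8, -0.6, -2.2]
opening: 0.247
grasp_force: 61.0
```

```bash
python3 -c "
from h import *
look('pics/w3.png')"
```

```text
t 10.35 tcp [ 517.7 -116.4   53.5] yaw_y 9.81 tilt [ 0.0002 -0.0001] F [-2.83 -0.61 -2.17] M [-0.014  0.507 -0.012] open 0.247 grip 61.0 q [-0.44  0.32  1.84 -0.    0.98 -0.62]
tcp s,t 490.7 -201.9
bar n 41 t -258.0 -96.0 yaw 9.71 s mid 597.7 z50/90 [38.3 39.2]
blade n 31 t -218.0 -98.0 yaw 10.04 s mid 525.01 z50/90 [39.4 40.5]
a [77.5 42. ] yaw 9.7 s 524.7..583.6 t 83.7
b [60.6 44.9] yaw 9.8 s 524.8..583.7 t 31.5
c [47.  67.2] yaw 52.8 s 525.6..584.1 t -28.8
d [ 3.  23.2] yaw 53.6 s 545.0..560.6 t -73.8
```

View pics/w3.png

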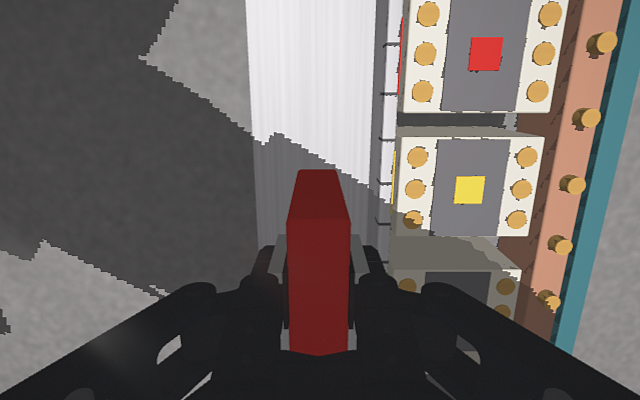

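The wrist view shows the row riding on the blade at u≈395. The gap from module b's front (u≈530) to the bar face is about 13 mm. Creeping in.

>>> jog_arm(
  series=[
    [[0,1.5,0,0,0,0.003,10],[0,1.5,0,0,0,0,10],[0,1,0,0,0,0,10],[0,1,0,0,0,0,10],[0,1,0,0,0,0,10],[0,1,0,0,0,0,10],[0,1,0,0,0,0,10],[0,1,0,0,0,0,10],[0,0.5,0,0,0,0,10],[0,0,0,0,0,0,10]],
  ],
)

```text
time_s: 11.4
eef_pos: [0.5268, -0.1148, 0.0534]
eef_rot: [0.0, 0.645, 0.764, 0.0]
wrist_force: [-2.1, 0.2, -2.1]
opening: 0.247
grasp_force: 60.8
```

```bash
python3 -c "
from h import *
look()"
```

```text
t 11.40 tcp [ 526.8 -114.8   53.4] yaw_y 9.63 tilt [ 0.0003 -0.0001] F [-2.07  0.16 -2.11] M [-0.091  0.379 -0.018] open 0.247 grip 60.8 q [-0.43  0.33  1.82  0.    0.99 -0.6 ]
tcp s,t 499.9 -201.9
bar n 32 t -253.0 -99.0 yaw 9.68 s mid 601.5 z50/90 [38.5 39.3]
blade n 31 t -218.0 -99.0 yaw 9.84 s mid 534.41 z50/90 [39.3 40.4]
a [68.6 43.9] yaw 8.9 s 534.2..593.1 t 83.5
b [60.9 45.1] yaw 9.7 s 534.2..593.1 t 31.3
c [60.7 45.1] yaw 9.7 s 534.9..593.4 t -29.0
d [ 2.9 22.6] yaw 53.9 s 554.2..569.6 t -74.0
```

>>> jog_arm(
  series=[
    [[0,0.5,0,0,0,0,10],[0,0.5,0,0,0,0,10],[0,0.5,0,0,0,0,10],[0,0.3,0,0,0,0,10],[0,0.3,0,0,0,0,10],[0,0.3,0,0,0,0,10],[0,0,0,0,0,0,10],[0,0,0,0,0,0,10],[0,0,0,0,0,0,10],[0,0,0,0,0,0,10]],
  ],
)

```text
time_s: 12.45
eef_pos: [0.529, -0.1144, 0.0533]
eef_rot: [0.0, 0.645, 0.764, 0.0]
wrist_force: [-1.2, -0.9, -4.3]
opening: 0.245
grasp_force: 60.8
```

```bash
python3 -c "
from h import *
pose()"
```

```text
t 12.45 tcp [ 529.  -114.4   53.3] yaw_y 9.63 tilt [0.0001 0.    ] F [-1.23 -0.87 -4.34] M [-0.036  0.411 -0.007] open 0.245 grip 60.8 q [-0.43  0.34  1.81  0.    0.99 -0.6 ]
```

>>> jog_arm(
  series=[
    [[0,0.3,0,0,0,0,10],[0,0.3,0,0,0,0,10],[0,0.2,0,0,0,0,10],[0,0.2,0,0,0,0,10],[0,0,0,0,0,0,10],[0,0,0,0,0,0,10],[0,0,0,0,0,0,10],[0,0,0,0,0,0,10],[0,0,0,0,0,0,10],[0,0,0,0,0,0,10]],
  ],
)

```text
time_s: 13.45
eef_pos: [0.53, -0.1142, 0.0534]
eef_rot: [0.0, 0.645, 0.764, 0.0]
wrist_force: [-1.4, -0.3, -3.7]
opening: 0.249
grasp_force: 60.8
```

```bash
python3 -c "
from h import *
look()"
```

```text
t 13.45 tcp [ 530.  -114.2   53.4] yaw_y 9.62 tilt [0.0001 0.    ] F [-1.43 -0.35 -3.66] M [-0.104  0.378  0.045] open 0.249 grip 60.8 q [-0.43  0.34  1.81  0.    0.99 -0.6 ]
tcp s,t 503.2 -201.9
bar n 29 t -253.0 -99.0 yaw 9.66 s mid 604.74 z50/90 [38.5 39.4]
blade n 31 t -218.0 -99.0 yaw 9.84 s mid 537.66 z50/90 [39.3 40.4]
a [65.2 43.1] yaw 9.0 s 537.5..596.4 t 83.5
b [64.8 50.9] yaw 9.5 s 537.5..596.3 t 31.3
c [60.4 45.1] yaw 9.6 s 538.0..596.6 t -29.0
d [ 2.4 22.6] yaw 54.1 s 557.6..572.9 t -74.0
```

>>> jog_arm(
  series=[
    [[0,0.2,0,0,0,0,10],[0,0,0,0,0,0,10],[0,0.2,0,0,0,0,10],[0,0,0,0,0,0,10],[0,0.2,0,0,0,0,10],[0,0,0,0,0,0,10],[0,0,0,0,0,0,10],[0,0,0,0,0,0,10],[0,0,0,0,0,0,10],[0,0,0,0,0,0,10]],
  ],
)

```text
time_s: 14.5
eef_pos: [0.5306, -0.1141, 0.0533]
eef_rot: [0.0, 0.645, 0.764, 0.0]
wrist_force: [-1.8, -0.5, -2.6]
opening: 0.25
grasp_force: 60.8
```

```bash
python3 -c "
from h import *
pose()"
```

```text
t 14.50 tcp [ 530.6 -114.1   53.3] yaw_y 9.63 tilt [0.0001 0.    ] F [-1.78 -0.49 -2.6 ] M [-0.101  0.407 -0.007] open 0.250 grip 60.8 q [-0.43  0.34  1.81  0.    0.99 -0.6 ]
```

>>> jog_arm(
  series=[
    [[0,0.2,0,0,0,0,10],[0,0,0,0,0,0,10],[0,0.2,0,0,0,0,10],[0,0,0,0,0,0,10],[0,0.2,0,0,0,0,10],[0,0,0,0,0,0,10],[0,0,0,0,0,0,10],[0,0,0,0,0,0,10],[0,0,0,0,0,0,10],[0,0,0,0,0,0,10]],
  ],
)

```text
time_s: 15.5
eef_pos: [0.5309, -0.114, 0.0533]
eef_rot: [-0.0, 0.645, 0.764, -0.0]
wrist_force: [-5.3, -0.5, -0.5]
opening: 0.245
grasp_force: 61.1
```

```bash
python3 -c "
from h import *
pose()"
```

```text
t 15.50 tcp [ 530.9 -114.    53.3] yaw_y 9.63 tilt [-0.0006  0.    ] F [-5.34 -0.54 -0.51] M [-0.097  0.866 -0.11 ] open 0.245 grip 61.1 q [-0.43  0.34  1.81 -0.    0.99 -0.6 ]
```

Contact has started: force rose from 1.8 to 5.3 N. A little more presses all four home.

>>> jog_arm(
  series=[
    [[0,0.2,0,0,0,0,10],[0,0,0,0,0,0,10],[0,0.1,0,0,0,0,10],[0,0,0,0,0,0,10],[0,0,0,0,0,0,10],[0,0,0,0,0,0,10],[0,0,0,0,0,0,10],[0,0,0,0,0,0,10],[0,0,0,0,0,0,10],[0,0,0,0,0,0,10]],
  ],
)

```text
time_s: 16.5
eef_pos: [0.5309, -0.114, 0.0532]
eef_rot: [-0.0, 0.645, 0.764, -0.0]
wrist_force: [-5.5, -0.9, 0.2]
opening: 0.247
grasp_force: 61.2
```

```bash
python3 -c "
from h import *
look('pics/w4.png')"
```

```text
t 16.50 tcp [ 530.9 -114.    53.2] yaw_y 9.63 tilt [-0.0013  0.0001] F [-5.55 -0.93  0.22] M [-0.207  1.024 -0.075] open 0.247 grip 61.2 q [-0.43  0.34  1.81 -0.    0.99 -0.6 ]
tcp s,t 504.1 -201.8
bar n 28 t -250.0 -99.0 yaw 9.65 s mid 605.51 z50/90 [38.5 39.4]
blade n 31 t -218.0 -99.0 yaw 9.81 s mid 538.59 z50/90 [39.1 40.3]
a [64.3 43.1] yaw 8.9 s 538.4..597.3 t 83.6
b [64.1 52.6] yaw 9.6 s 538.3..597.3 t 31.1
c [65.  49.8] yaw 17.4 s 539.1..597.4 t -29.1
d [ 2.7 23.4] yaw 53.4 s 558.4..573.8 t -74.2
```

>>> jog_arm(
  series=[
    [[0,0.2,0,0,0,0,10],[0,0,0,0,0,0,10],[0,0.2,0,0,0,0,10],[0,0,0,0,0,0,10],[0,0.2,0,0,0,0,10],[0,0,0,0,0,0,10],[0,0,0,0,0,0,10],[0,0,0,0,0,0,10],[0,0,0,0,0,0,10],[0,0,0,0,0,0,10]],
  ],
)

```text
time_s: 17.55
eef_pos: [0.5309, -0.114, 0.0531]
eef_rot: [-0.001, 0.645, 0.764, -0.001]
wrist_force: [-9.1, -2.7, 1.0]
opening: 0.25
grasp_force: 61.3
```

```bash
python3 -c "
from h import *
pose();c=ctrl.camera('top');import pickle;pickle.dump(c,open('t2.pkl','wb'))
cv2.imwrite('pics/t2.png',cv2.resize(c['frame'][140:250,270:430],None,fx=5,fy=5,interpolation=cv2.INTER_CUBIC))"
```

```text
t 17.55 tcp [ 530.9 -114.    53.1] yaw_y 9.63 tilt [-0.0025  0.    ] F [-9.11 -2.73  0.97] M [-0.332  1.359 -0.054] open 0.250 grip 61.3 q [-0.43  0.34  1.81 -0.    0.99 -0.6 ]
```

The row is home: 9.5 N in total, with no further motion and a near-zero yaw moment. Drawing straight back.

>>> jog_arm(
  series=[
    [[0,-0.5,0,0,0,0,10],[0,-0.5,0,0,0,0,10],[0,-1,0,0,0,0,10],[0,-2,0,0,0,0,10],[0,-3,0,0,0,0,10],[0,-5,0,0,0,0,10],[0,-10,0,0,0,0,10],[0,-14,0,0,0,0,10],[0,-14,0,0,0,0,10],[0,-10,0,0,0,0,10]],
  ],
)

```text
time_s: 18.6
eef_pos: [0.4714, -0.1239, 0.0532]
eef_rot: [-0.0, 0.645, 0.764, -0.0]
wrist_force: [-0.9, -0.2, -3.0]
opening: 0.248
grasp_force: 60.8
```

```bash
python3 -c "
from h import *
look('pics/w5.png')"
```

```text
t 18.60 tcp [ 471.4 -123.9   53.2] yaw_y 9.61 tilt [-0.0006  0.0002] F [-0.93 -0.23 -2.98] M [ 0.033  0.073 -0.045] open 0.248 grip 60.8 q [-0.5   0.24  1.95 -0.    0.95 -0.67]
tcp s,t 443.8 -201.5
bar n 6 t -289.0 -203.0 yaw 17.89 s mid 603.87 z50/90 [38.3 39.1]
blade n 31 t -218.0 -98.0 yaw 9.63 s mid 477.83 z50/90 [39.1 40. ]
a [37.7 42.7] yaw 9.8 s 537.8..570.8 t 83.6
b [50.8 45.1] yaw 10.0 s 537.9..583.7 t 31.2
c [64.5 52. ] yaw 9.6 s 538.0..596.4 t -29.6
d [18.9 11.2] yaw 29.8 s 585.1..598.1 t -68.1
```

View pics/w5.png

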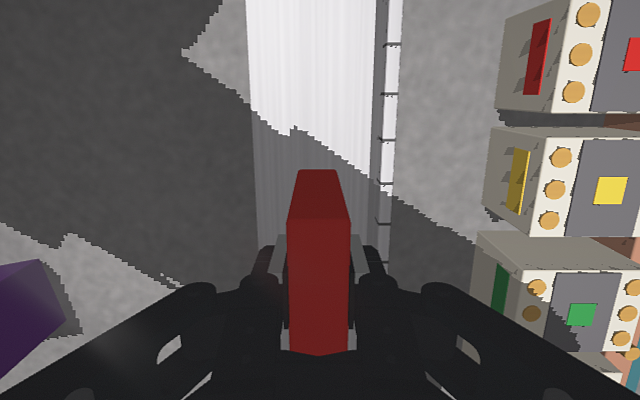

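The wrist view shows the rear faces of a, b and c in one line at s = 537.8–538.0 mm, and the row undisturbed. The blade is 60 mm clear. Lifting and returning to the mat.

>>> jog_arm(
  series=[
    [[0,-6,-5,0,0,0,10],[0,-6,-15,0,0,0,10],[0,0,-24,0,0,0,10],[0,0,-26,0,0,0,10],[0,0,-26,0,0,0,10],[0,0,-20,0,0,0,10],[0,0,-6,0,0,0,10],[12,3,0,0,0,0,10],[25,7,0,0,0,0,10],[36,10,0,0,0,0,10]],
  ],
)

```text
time_s: 19.65
eef_pos: [0.4677, -0.0499, 0.1739]
eef_rot: [-0.001, 0.646, 0.763, -0.0]
wrist_force: [0.4, -0.1, -3.0]
opening: 0.248
grasp_force: 60.7
```

>>> jog_arm(
  series=[
    [[42,12,0,0,0,0,10],[42,12,0,0,0,0,10],[42,12,0,0,0,0,10],[42,12,0,0,0,0,10],[42,12,0,0,0,0,10],[40,11,0,0,0,0,10],[28,8,0,0,0,0,10],[16,4,0,0,0,0,10],[0,0,0,0,0,0.08,10],[0,0,0,0,0,0.14,10]],
  ],
)

```text
time_s: 20.65
eef_pos: [0.4998, 0.2538, 0.1736]
eef_rot: [-0.001, 0.726, 0.688, -0.001]
wrist_force: [0.1, -0.4, -3.0]
opening: 0.248
grasp_force: 60.8
```

>>> jog_arm(
  series=[
    [[0,0,0,0,0,0.14,10],[0,0,0,0,0,0.14,10],[0,0,0,0,0,0.14,10],[0,0,0,0,0,0.14,10],[0,0,0,0,0,0.14,10],[0,0,0,0,0,0.14,10],[0,0,0,0,0,0.14,10],[0,0,0,0,0,0.14,10],[0,0,0,0,0,0.14,10],[0,0,0,0,0,0.14,10]],
  ],
)

```text
time_s: 21.65
eef_pos: [0.5002, 0.2528, 0.1738]
eef_rot: [0.0, 0.998, 0.056, -0.001]
wrist_force: [-0.5, 0.1, -3.4]
opening: 0.253
grasp_force: 60.8
```

```bash
python3 -c "
from h import *
to(499.4,253.2,62,-95)"
```

```text
t 21.65 tcp [500.2 252.8 173.8] yaw_y -83.56 tilt [-0.0025 -0.0007] F [-0.51  0.07 -3.38] M [ 0.027 -0.014 -0.006] open 0.253 grip 60.8 q [ 0.26  0.21  1.7  -0.    1.24  1.71]
tool delta [ -0.4  -0.5 111.8]
rz 0.1997
```

>>> jog_arm(
  series=[
    [[0,0,0,0,0,0.1,10],[0,0,10,0,0,0.1,10],[0,0,20,0,0,0,10],[0,0,22,0,0,0,10],[0,0,22,0,0,0,10],[0,0,20,0,0,0,10],[0,0,12,0,0,0,10],[0,0,6,0,0,0,10],[0,0,3,0,0,0,10],[0,0,0,0,0,0,10]],
  ],
)

```text
time_s: 22.65
eef_pos: [0.5014, 0.2532, 0.0605]
eef_rot: [-0.0, 0.999, -0.041, 0.0]
wrist_force: [-0.6, 0.9, -3.8]
opening: 0.243
grasp_force: 60.6
```

>>> jog_arm(
  series=[
    [[0,0,1,0,0,0,10],[0,0,1,0,0,0,10],[0,0,0.5,0,0,0,10],[0,0,0.5,0,0,0,10],[0,0,0,0,0,0,10],[0,0,0,0,0,0,10],[0,0,0,0,0,0,10],[0,0,0,0,0,0,10],[0,0,0,0,0,0,10],[0,0,0,0,0,0,10]],
  ],
)

```text
time_s: 23.65
eef_pos: [0.5013, 0.2531, 0.0574]
eef_rot: [-0.0, 0.999, -0.041, 0.0]
wrist_force: [-0.1, 0.3, -4.2]
opening: 0.25
grasp_force: 60.7
```

```bash
python3 -c "
from h import *
to(499.4,253.2,55.3,-95)"
```

```text
t 23.65 tcp [501.3 253.1  57.4] yaw_y -94.66 tilt [0. 0.] F [-0.13  0.26 -4.2 ] M [ 0.008 -0.033 -0.009] open 0.250 grip 60.7 q [0.26 0.37 1.76 0.   1.01 1.91]
tool delta [-1.8  0.1  2.1]
rz 0.0060
```

>>> jog_arm(
  series=[
    [[-1.5,0,0.5,0,0,0,10],[0,0,0.5,0,0,0,10],[0,0,0.5,0,0,0,10],[0,0,0.3,0,0,0,10],[0,0,0.3,0,0,0,10],[0,0,0.2,0,0,0,10],[0,0,0,0,0,0,10],[0,0,0,0,0,0,10],[0,0,0,0,0,0,10],[0,0,0,0,0,0,10]],
  ],
)

```text
time_s: 24.65
eef_pos: [0.4999, 0.2534, 0.0554]
eef_rot: [-0.0, 0.999, -0.041, 0.0]
wrist_force: [-4.3, 0.5, 5.0]
opening: 0.245
grasp_force: 62.1
```

Touched down, with the load off the tool. Releasing and rising.

>>> jog_arm(
  series=[
    [[0,0,0,0,0,0,24],[0,0,0,0,0,0,30],[0,0,0,0,0,0,40],[0,0,0,0,0,0,50],[0,0,0,0,0,0,55],[0,0,0,0,0,0,55],[0,0,0,0,0,0,55],[0,0,-3,0,0,0,55],[0,0,-8,0,0,0,55],[0,0,-15,0,0,0,55]],
  ],
)

```text
time_s: 25.65
eef_pos: [0.499, 0.2531, 0.0811]
eef_rot: [0.0, 0.999, -0.041, -0.001]
wrist_force: [0.3, 0.1, -0.5]
opening: 0.642
grasp_force: 0.0
```

>>> jog_arm(
  series=[
    [[0,0,-20,0,0,0,55],[0,0,-25,0,0,0,55],[0,0,-25,0,0,0,55],[0,0,-25,0,0,0,55],[0,0,-25,0,0,0,55],[-30,0,-10,0,0,0,55],[-40,0,0,0,0,0,55],[-40,0,0,0,0,0,55],[-20,0,0,0,0,0,55],[0,0,0,0,0,0,55]],
  ],
)

```text
time_s: 26.65
eef_pos: [0.3682, 0.2643, 0.2124]
eef_rot: [-0.0, 0.999, -0.04, 0.001]
wrist_force: [-0.1, -0.1, -0.1]
opening: 0.646
grasp_force: 0.0
```

Run:
```python
from h import *
pose()
c=ctrl.camera("top");f=c["frame"];P=cloud(c)
cv2.imwrite("pics/t3.png",cv2.resize(f[145:275,205:410],None,fx=3.9,fy=3.9,interpolation=cv2.INTER_CUBIC))
hsv=cv2.cvtColor(f,cv2.COLOR_BGR2HSV).astype(int);H,S,V=hsv[...,0],hsv[...,1],hsv[...,2]
w=np.zeros(V.shape,bool);w[160:230,300:400]=1
w&=(P[...,2]>.0455)&(P[...,2]<.06)
n,l,st,_=cv2.connectedComponentsWithStats(w.astype(np.uint8))
for i in range(1,n):
    if st[i,4]>50:
        v,u=np.nonzero(l==i);p=np.array([ray(c,a,b,.05)[:2] for a,b in zip(u,v)])*1000
        r=cv2.minAreaRect(p.astype(np.float32));print(np.round(r[0],1),np.round(r[1],1),round(r[2],1),'s,t',np.round([r[0]@ux,r[0]@uy],1))
```

```text
t 26.65 tcp [368.2 264.3 212.4] yaw_y -94.54 tilt [0.0012 0.0008] F [-0.06 -0.14 -0.14] M [-0.022  0.003 -0.007] open 0.646 grip 0.0 q [ 0.36 -0.08  1.92  0.    1.3   2.01]
[ 607.2 -194.3] [59.9 45.2] 9.3 s,t [ 565.7 -293.8]
[ 597.7 -137.3] [59.6 44.6] 9.4 s,t [ 566. -236.]
[586.9 -76.9] [59.8 44.5] 9.6 s,t [ 565.6 -174.7]
[580.2 -23.2] [63.6 44.4] 9.9 s,t [ 568.  -120.6]
```

View pics/t3.png

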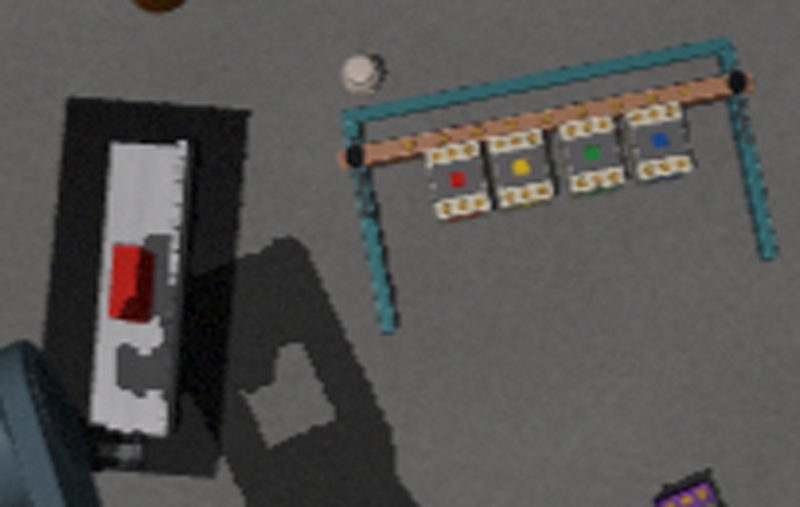

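The picture shows all four modules flush on the bar in one line (crop 458–660, 140–180). The centres agree at s ≈ 565.7–566 mm for b, c and d. Module a's box is inflated by a bar stud, and its rear face measured level with the others. The straightedge stands mid-mat at (135,283).

```bash
python3 -c "
from bench import ctrl
print(ctrl.hand_in())"
```

```text
the job is handed in; nothing more can be done
None
```

The job is handed in: the four modules sit flush against the stop bar in one line (about 9.5 N at the wrist while pressing, below the 20 N limit), and the straightedge is back on the middle of the mat; the judge returned no verdict.

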